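Prime the clay extruder by three turns

ROBOT

A 6-joint arm with a two-finger parallel gripper is mounted at the origin on the work surface. World frame = base frame: x ahead of the robot, y to its left, z up, the work surface at z = 0. Lengths are in m, angles in degrees, forces in N, time in s.
With the tool pointing down it reaches from about 0.325 to 0.85 m from the base axis. Payload 4.4 kg.
Tool frame: the origin (TCP) lies at the very end of the fingers, on their centre line; the grasp point (between the pads) lies 19 mm behind it (ctrl.hold_point_z is the distance from the TCP to the grasp point, in m); z points along the fingers, y is the line along which they close (so a half turn about z gives the same grasp; the last joint's range is limited). The gripper opens to 94 mm and grips with 3 to 60 N. Pads are 16 mm wide; open, the fingers measure 119 mm over their backs; the gripper's body (75 mm by 177 mm) begins 78 mm behind the grasp point.
Start: joints at [-81.331, 11.837, 88.321, -0, 79.842, -8.623], TCP at [0.171, -0.549, 0.205] pointing down, gripper open.
Joint ranges: [-156.59, 156.59], [-49.26, 127.26], [12.9, 141.05], [-63.56, 243.56], [4.71, 150.69], [-161.64, 161.64]. Speed limits (degrees/s): [159.86, 159.86, 180, 180, 180, 180].

INTERFACE

Orientations are given as a 3x3 rotation matrix whose columns are the frame's x, y, z axes.
In Python, from station import status, imaging, finish_job, spotter, ctrl gives the robot as it stands.
- The arm moves only by the shell command python3 -m pendant 'ROWS' [FORCE]. ROWS is JSON, a list of rows, each an object with "xyz": the shift along the tool's x, y, z in m, a list of three; "turn": the turn about the tool's z in rad; "claw": the closure, from 0 (fully open) to 1 (shut). A call has 1 to 8 rows; each row shifts and turns the commanded pose from where the row before left it, along the tool's axes as they then stand; what a row does not reach is not made up. A row lasts 1/8 s, in which the tool goes at most 62.5 mm and 10.7 degrees, less where a joint would pass 70% of its speed; a pose out of reach is approached as far as the arm can. A call with a gripper value outside its range is refused whole. The fingers move at their own pace and stop on an object; FORCE is the grip in N (left out, the last holds). Time passes only in rows, so rows that do not move let the fingers close. It gives the time, the measured TCP pose, the force, the opening and the grip force at its end, in the units of the state.
- status.read_state(): the state, without advancing time (a new reading comes with each control period).
- imaging.get_image(name): name is "scene" or "top"; returns a dict with "frame" (420x560x3 uint8, blue, green, red), "mtx" (3x3 intrinsics, pixels), "camera_from_world" (4x4, takes a point from world to camera coordinates). Camera axes: x right, y up, looking along -z (the intrinsics and any distortion apply to the point x, -y, -z); pixel columns grow to the right and rows downward; lengths in m; the calibration is good to about 2 mm. A picture is of the moment at which its call begins. There is no depth.
- finish_job(): hands the job in; it is judged then, once.
Trained networks look in a picture, given as the dict that the camera call returned (one of the last four; its "shot" number tells which), for a name from the list of things; names that differ only in an ending like _2 or _b are one class to them, and where a whole thing is asked for, a point or a joint stands for the part that bears it (a point fixed in the world has none). Each returns a list of dicts, best first, with "score" (0 to 1); they miss things now and then, are a little off and sometimes report something else, mostly with a low value. They report only what shows in the picture. A call takes as long as a camera call.
- spotter.cut_out(picture, thing): "mask" (420x560 bool, what is visible of it) and "bbox" ([centre column, centre row, width, height] in pixels, round what is visible of it).
The state is a dict: "clock": time; "qpos": joint angles; "qvel": joint speeds; "tau": joint torques, N m; "eef_pos": TCP position; "eef_rot": TCP orientation; "contact_force": force on the tool from outside, world axes, zero at the start; "moment": the same for the moment, N m; "opening": finger opening in m; "grip_force": force on a finger pad.
Only numpy, scipy, OpenCV 4.12 (cv2) and the standard library are available. Lean on these libraries where they do the work, as an engineer would, in place of code of your own. Each camera call takes 0.05 s, during which the arm holds its last target. There are 200 camera calls.

TASK

Wind the crank of the bench clay extruder back anticlockwise (as you face the crank) until it comes up against its back stop, which can only be felt. From there give it exactly three full turns clockwise without overrunning, so that the handle ends where it stood at the stop, and let go. Leave everything else on the bench where it is.

Things in the scene. Friction and masses are not known exactly. Their poses are not given: they have to be found in the camera images.
- extruder: Clay extruder fixed to the bench: base plate 250 x 270 x 12 mm (x from -60 to 190), grey 92 mm square gear head, steel barrel 68 mm across sloping down from it. Origin on the bench under the crank's hub; z up, x horizontal away from the crank side (roughly away from the robot), y left. The crank's axle leans 35 degrees from vertical: it points out along (-sin 35, 0, cos 35).
- shelf_edge (a point): Middle of the lower front edge of the plywood shelf fixed over the extruder, 350 mm up and 45 mm beyond the hub (extruder's x; same axes). The shelf runs 140 mm back from here, is 260 mm wide, 15 mm thick, on two posts. A gripper pointing straight down does not fit over the far part of the crank's circle: come along the axle, tilted 35 degrees.
- crank_hub (a point): Centre of the crank's hub, on the axle, where it leaves the gear head (205 mm above the bench). Turns with the crank: z along the axle, up and out; x along the crank arm towards the handle. The hub is 36 mm across and ends 18 mm out; the flat arm (22 mm wide) ends 9 mm out.
- crank_grip (a point): Middle of the crank's dark wooden handle, 60 mm from the axle and 42 mm out from crank_hub along it. The handle is a round grip 27 mm across (24 at its ends), 60 mm long, parallel to the axle, from 11 to 71 mm out. It spins freely on its pin, so the gripper can keep one orientation all the way round. Axes as crank_hub.
- crank (a joint): Crank angle in rad, counted on over many turns; grows clockwise seen looking down the axle onto the crank; one turn is 6.283. At 0 and whole turns the handle is at the highest, farthest point of its circle. Zero is not the back stop: that is a rigid end of travel less than one turn anticlockwise of the start, to be felt. Turning takes about 0.2 Nm (3 to 5 N at the handle); it stays where left.
- tin: Bystander: upright steel can, 100 mm across, 150 mm tall; origin at its foot.
- caliper: Bystander: steel caliper lying flat, 220 mm long; origin under the middle of its beam, beam along x.
- batten: Bystander: pale wooden batten 35 x 260 x 22 mm in front of the extruder, long along y; origin under its middle.
- dish: Bystander: small steel dish 100 mm across, 30 mm high; origin at its foot.
- tape: Bystander: roll of paper tape, 64 mm across, 25 mm high, lying on the extruder's base plate; origin under its middle.
- brush: Bystander: brush lying along its x; origin under its middle.
- screwdriver: Bystander: screwdriver lying along its x; origin under its middle.

How it is judged:
By the outcome, as a careful person would: the job done as asked, in the order asked, and still so for the second after the job is handed in, with the robot touching nothing.
It also fails if it takes over 69 s, if anything falls off the work surface, if the arm or the gripper's body presses on something with over 40 N, if the wrist force passes 120 N, or if a joint passes its speed limit or range.

## Working session

There is one attempt and no reset: what is moved stays moved. The work goes in short steps, Python scripts to look and compute and a shell command to move; the robot and the scene stay as the last step left them, time stands still between calls to the robot, and variables do not carry over. Pictures are saved under pics/ and viewed, at most 10 in all, crops included, and the job is handed in when it is done.

```bash
ls; mkdir -p pics; python3 - <<'E'
from station import status, imaging, spotter, ctrl
import cv2,numpy as np
s=status.read_state();print(s, ctrl.hold_point_z)
P=[]
for n in("scene","top"):
    p=imaging.get_image(n);P.append(p["frame"]);print(n,p["mtx"].tolist(),p["camera_from_world"].round(4).tolist(),[k for k in p])
    for t in("extruder","crank_hub","crank_grip","crank","tin","tape","batten","dish"):
        r=spotter.cut_out(p,t);print(t,[(round(x["score"],2),[round(float(v),1) for v in x["bbox"]]) for x in r[:2]])
    cv2.imwrite(f"pics/{n}0.png",p["frame"])
E
```

```text
pics
{'clock': 0.0, 'qpos': array([-8.13315402e+01,  1.18849697e+01,  8.84028278e+01, -1.43624122e-03,
        7.98407113e+01, -8.62251180e+00]), 'qvel': array([-0.05466712, -0.07958049, -0.14631103, -0.09470813, -0.02276452,
        0.04761758]), 'tau': array([ 9.84593476e-05, -3.70880234e+01, -2.81414527e+01,  6.99735736e-02,
        3.61016218e-02, -1.52626762e-04]), 'eef_pos': array([ 0.17076912, -0.54822645,  0.20429998]), 'eef_rot': array([[ 9.54806381e-01,  2.97228269e-01, -3.62434657e-04],
       [ 2.97228327e-01, -9.54803866e-01,  2.21356068e-03],
       [ 3.11878798e-04, -2.22124771e-03, -9.99997484e-01]]), 'contact_force': array([-0.43863095, -0.13875161, -0.77797808]), 'moment': array([-0.01139277, -0.00410912,  0.03756072]), 'grip_force': 0.0, 'opening': 0.09403141906764263} 0.0188
scene [[506.18944541147744, 0.0, 272.43294037778475], [0.0, 506.18944541147744, 214.26278840252482], [0.0, 0.0, 1.0]] [[-0.928, 0.3723, 0.0129, 0.479], [-0.2582, -0.6678, 0.6981, -0.08], [0.2685, 0.6446, 0.7158, -1.5741], [0.0, 0.0, 0.0, 1.0]] ['frame', 'mtx', 'camera_from_world', 'shot']
extr
[... 475 characters left out ...]
82712, 0.0, 280.33570437168976], [0.0, 488.503887682712, 217.76538655177245], [0.0, 0.0, 1.0]] [[-0.0164, -0.9997, -0.016, -0.0641], [0.9912, -0.0184, 0.1312, -0.5072], [-0.1314, -0.0137, 0.9912, -1.6723], [0.0, 0.0, 0.0, 1.0]] ['frame', 'mtx', 'camera_from_world', 'shot']
extruder [(0.64, [264.1, 166.8, 100.2, 116.4])]
crank_hub [(0.7, [264.1, 186.1, 28.6, 17.7])]
crank_grip [(0.59, [262.6, 189.1, 28.1, 18.1])]
crank [(0.63, [263.6, 186.4, 24.1, 21.5])]
tin [(0.71, [415.4, 255.4, 39.5, 31.2])]
tape [(0.5, [231.9, 194.4, 20.8, 20.9]), (0.43, [413.9, 256.5, 41.1, 32.7])]
batten [(0.64, [242.8, 229.2, 73.1, 17.7]), (0.32, [264.1, 168.6, 101.1, 118.5])]
dish [(0.84, [314.8, 218.9, 28.5, 23.7])]
```

```bash
python3 - <<'E'
import cv2
a=cv2.imread("pics/scene0.png")[100:370,130:430];b=cv2.imread("pics/top0.png")[80:290,160:460]
cv2.imwrite("pics/a.png",cv2.resize(a,(660,594),interpolation=3));cv2.imwrite("pics/b.png",cv2.resize(b,None,fx=2.6,fy=2.6,interpolation=3))
E
```

```text
(no output)
```

View pics/a.png

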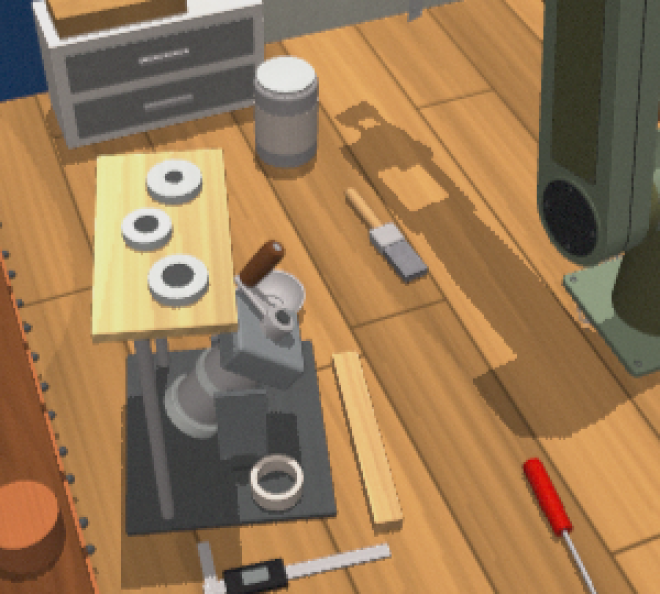

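View pics/b.png

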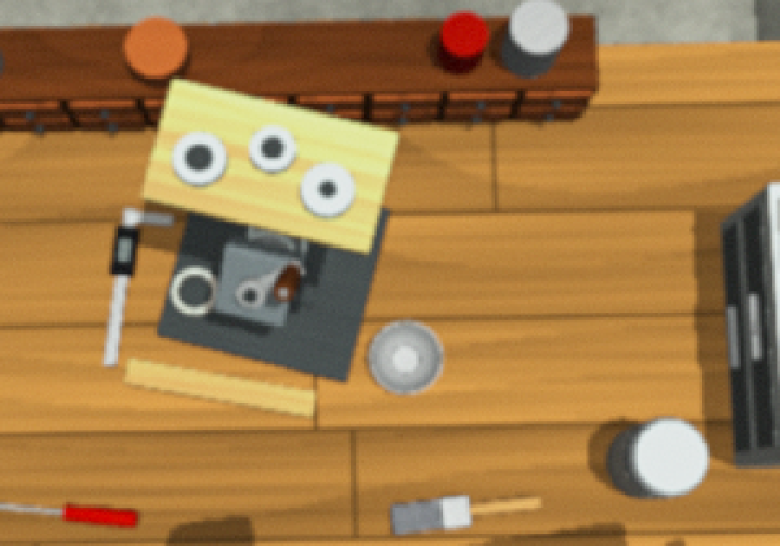

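Scene crop: the shelf is at left, and the hub face is near crop (279,319). The handle tip is near (277,246), so the handle sits up and to the right side. Top crop: hub face (250,294), handle about (288,282), shelf front edge (142,200)–(371,253). Next I'll fit the extruder pose from these points.

```bash
cat > geo.py <<'E'
import numpy as np
from scipy.optimize import least_squares
S35,C35=np.sin(np.radians(35)),np.cos(np.radians(35))
AX=np.array([-S35,0,C35]);UP=np.array([C35,0,S35]);   # angle 0: highest, farthest
RT=np.array([0,-1,0.])  # clockwise seen from outside, from the top: to the right (viewer faces +x) 
def loc(th,out,r=.06): return np.array([0,0,.205])+AX*out+r*(np.cos(th)*UP+np.sin(th)*RT)
def W(p,q): 
    c,s=np.cos(p[2]),np.sin(p[2]); return np.array([p[0]+c*q[0]-s*q[1],p[1]+s*q[0]+c*q[1],q[2]])
def proj(K,T,X):
    c=T[:3,:3]@X+T[:3,3]; v=K@np.array([c[0],-c[1],-c[2]]); return v[:2]/v[2]
E
cat > fit.py <<'E'
from geo import *
from station import imaging
pic={n:imaging.get_image(n) for n in("scene","top")}
sc=lambda x,y:(130+x/2.2,100+y/2.2); tp=lambda x,y:(160+x/2.6,80+y/2.6)
H=lambda o:(lambda th:loc(th,o)); F=lambda *q:(lambda th:np.array(q))
obs=[("top",tp(142,200),F(.045,.13,.365)),("top",tp(371,253),F(.045,-.13,.365)),("top",tp(172,79),F(.185,.13,.365)),("top",tp(399,132),F(.185,-.13,.365)),
("top",tp(159,333),F(-.06,.135,.012)),("top",tp(348,381),F(-.06,-.135,.012)),("top",tp(250,294),lambda th:loc(0,.018,0)),
("top",tp(284,295),H(.071)),("top",tp(294,268),H(.011)),
("scene",sc(237,320),F(.045,.13,.365)),("scene",sc(222,150),F(.045,-.13,.365)),("scene",sc(97,155),F(.185,-.13,.365)),("scene",sc(93,332),F(.185,.13,.365)),
("scene",sc(335,513),F(-.06,.135,.012)),("scene",sc(127,530),F(.19,.135,.012)),
("scene",sc(280,319),lambda th:loc(0,.018,0)),("scene",sc(278,247),H(.071)),("scene",sc(248,278),H(.011))]
def res(p): return np.concatenate([proj(pic[n]["mtx"],pic[n]["camera_from_world"],W(p,f(p[3])))-u for n,u,f in obs])
best=min((least_squares(res,[.5,0,-.2,t],loss="soft_l1") for t in(0,1.5,3,4.5)),key=lambda r:r.cost)
print(best.x,best.cost);print(best.fun.reshape(-1,2).round(1).tolist())
np.save("pose.npy",best.x)
E
python3 fit.py
```

```text
[ 0.56702798 -0.00261821 -0.2631795   0.85612561] 13.606911680906975
[[-1.3, -1.2], [-1.0, -0.1], [-0.2, -0.4], [-0.1, 0.0], [-1.8, 0.9], [-0.7, 0.8], [-0.4, 1.1], [-0.1, -0.2], [-0.6, 2.4], [0.2, -0.0], [-0.5, -2.3], [-1.0, -0.7], [-1.4, -0.0], [0.7, -1.5], [-1.0, 0.2], [1.1, -2.6], [-0.7, -1.1], [-0.3, -0.6]]
```

The fit is good: about 1 px residual, crank angle about 0.86 rad. The rows only turn about the tool's z, so I'll check what the interface offers for tilting before planning the approach.

No tilt command exists, so I'll keep the tool vertical. With the closing line along the extruder's y, the tilted handle lies in the pad plane, and I grip only its top end. At the far point of the circle the TCP is then at z≈0.275, so the gripper body bottom is about 0.372, above the shelf top at 0.365. I'll compute the approach on that basis.

```bash
cat > plan.py <<'E'
from geo import *
from station import status
p=np.load("pose.npy");s=status.read_state();R=s["eef_rot"];x=s["eef_pos"]
tgt=W(p,loc(p[3],.071)+[-.001,0,-.0225])
h=np.arctan2(R[1,0],R[0,0])
Rd=np.array([[np.cos(p[2]),np.sin(p[2]),0],[np.sin(p[2]),-np.cos(p[2]),0],[0,0,-1]])
print("tcp",x,"tgt",tgt,"turn",h-p[2],"shift old axes",R.T@(tgt-x),"shift new axes",Rd.T@(tgt-x),"F",s["contact_force"],"open",s["opening"])
E
python3 plan.py; python3 -m pendant '[{"xyz":[0,0,-0.05],"turn":0,"claw":0},{"xyz":[0,0,-0.05],"turn":0,"claw":0},{"xyz":[0,0,-0.05],"turn":0.14,"claw":0},{"xyz":[0,0,-0.05],"turn":0.14,"claw":0},{"xyz":[0,0,0],"turn":0.14,"claw":0},{"xyz":[0,0,0],"turn":0.145,"claw":0}]'; python3 plan.py
```

```text
tcp [ 0.17090446 -0.54902714  0.20545784] tgt [ 0.54605271 -0.04390147  0.26321404] turn 0.5649866106919395 shift old axes [ 0.50833889 -0.37078126 -0.05776461] shift new axes [ 0.23082164 -0.58532856 -0.0577562 ] F [-0.18124987  0.50340038 -0.07955942] open 0.0940865904198957
clock: 1.75
eef_pos: [0.171, -0.5494, 0.4067]
eef_rot: [[0.964, -0.265, 0.0], [-0.265, -0.964, -0.002], [0.001, 0.002, -1.0]]
contact_force: [0.7, 0.1, 0.8]
opening: 0.094
grip_force: 0.0
tcp [ 0.17096729 -0.54939236  0.40672983] tgt [ 0.54605271 -0.04390147  0.26321404] turn -0.0047248579085292786 shift old axes [ 0.22775925 -0.58705911  0.14245778] shift new axes [ 0.23066596 -0.58566486  0.14351579] F [0.7202294  0.06661098 0.81762237] open 0.09396156237602815
```

```bash
python3 -m pendant '[{"xyz":[0.019,-0.049,0],"turn":0,"claw":0},{"xyz":[0.019,-0.049,0],"turn":0,"claw":0},{"xyz":[0.019,-0.049,0],"turn":0,"claw":0},{"xyz":[0.019,-0.049,0],"turn":0,"claw":0},{"xyz":[0.019,-0.049,0],"turn":0,"claw":0},{"xyz":[0.019,-0.049,0],"turn":0,"claw":0}]' >/dev/null; python3 -m pendant '[{"xyz":[0.019,-0.049,0],"turn":0,"claw":0},{"xyz":[0.019,-0.049,0],"turn":0,"claw":0},{"xyz":[0.019,-0.049,0],"turn":0,"claw":0},{"xyz":[0.019,-0.049,0],"turn":0,"claw":0},{"xyz":[0.019,-0.049,0],"turn":0,"claw":0},{"xyz":[0.019,-0.048,0],"turn":0,"claw":0},{"xyz":[0,0,0.04],"turn":0,"claw":0},{"xyz":[0,0,0],"turn":0,"claw":0}]'; python3 plan.py
python3 - <<'E'
from station import imaging
import cv2,numpy as np
a=imaging.get_image("scene")["frame"][170:300,200:330];b=imaging.get_image("top")["frame"][130:260,200:330]
cv2.imwrite("pics/c.png",cv2.resize(np.hstack([a,b]),(800,400),interpolation=3))
E
```

```text
clock: 3.5
eef_pos: [0.5419, -0.0405, 0.3616]
eef_rot: [[0.966, -0.259, -0.008], [-0.259, -0.966, 0.002], [-0.008, 0.0, -1.0]]
contact_force: [-0.7, -0.6, 0.9]
opening: 0.0938
grip_force: 0.0
tcp [ 0.54194483 -0.04046924  0.36158065] tgt [ 0.54605271 -0.04390147  0.26321404] turn 0.0012764487476887298 shift old axes [0.00567286 0.00221641 0.09832371] shift new axes [0.00485934 0.00224538 0.09836661] F [-0.69697721 -0.62153786  0.91263681] open 0.09383460461896533
```

View pics/c.png

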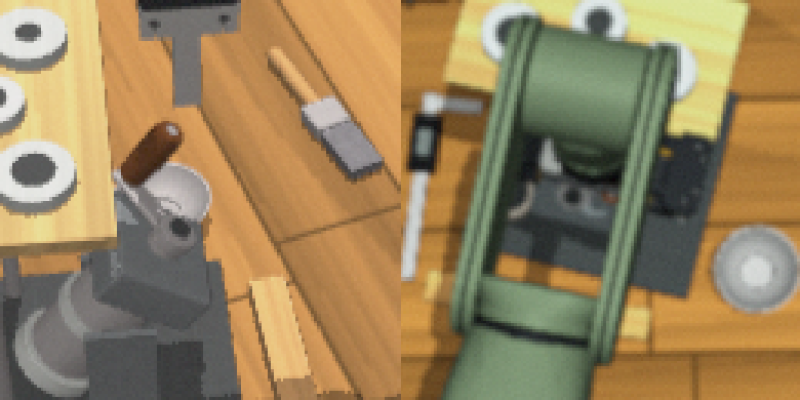

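The finger end is in view at (187,105), above and in line with the handle tip at (172,130) in the left half. Nothing is in the way below, so I'll descend and close.

```bash
python3 -m pendant '[{"xyz":[0.003,0.001,0.03],"turn":0,"claw":0},{"xyz":[0.002,0.001,0.03],"turn":0,"claw":0},{"xyz":[0,0,0.02],"turn":0,"claw":0},{"xyz":[0,0,0.018],"turn":0,"claw":0},{"xyz":[0,0,0],"turn":0,"claw":0}]' 25; python3 plan.py; python3 -m pendant '[{"xyz":[0,0,0],"turn":0,"claw":0.6},{"xyz":[0,0,0],"turn":0,"claw":0.6}]'
python3 - <<'E'
from station import imaging
import cv2,numpy as np
a=imaging.get_image("scene")["frame"][170:270,210:310]
cv2.imwrite("pics/d.png",cv2.resize(a,(500,500),interpolation=3))
E
```

```text
clock: 4.22
eef_pos: [0.5477, -0.0452, 0.2671]
eef_rot: [[0.965, -0.261, -0.001], [-0.261, -0.965, 0.0], [-0.001, 0.0, -1.0]]
contact_force: [1.0, 0.0, 0.1]
opening: 0.0942
grip_force: 0.0
tcp [ 0.54767107 -0.04520208  0.267122  ] tgt [ 0.54605271 -0.04390147  0.26321404] turn -0.0009363160343521804 shift old axes [-0.00189738 -0.0008331   0.00391008] shift new axes [-0.00190099 -0.00083481  0.00390796] F [0.97730648 0.02208197 0.1205597 ] open 0.09418954767162763
clock: 4.47
eef_pos: [0.5489, -0.045, 0.2689]
eef_rot: [[0.966, -0.26, 0.003], [-0.26, -0.966, -0.001], [0.003, -0.0, -1.0]]
contact_force: [0.6, 0.3, -0.3]
opening: 0.0774
grip_force: 0.0
```

View pics/d.png

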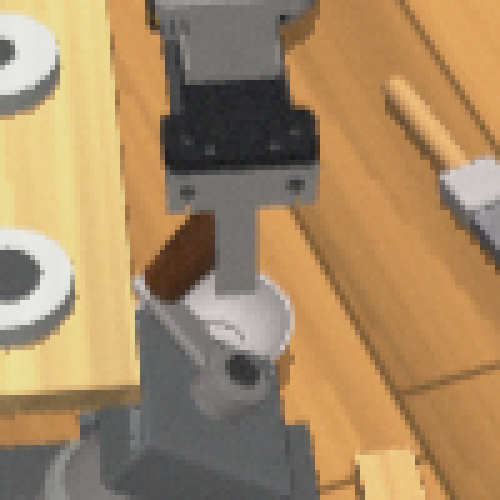

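The near finger (columns 217–258) covers the handle's tip, as intended. I'll lower a few mm and close.

```bash
python3 -m pendant '[{"xyz":[-0.002,0,0.004],"turn":0,"claw":0.9},{"xyz":[0,0,0],"turn":0,"claw":0.9},{"xyz":[0,0,0],"turn":0,"claw":0.9},{"xyz":[0,0,0],"turn":0,"claw":0.9}]' 25;  python3 -m pendant '[{"xyz":[0,0,0],"turn":0,"claw":0.9},{"xyz":[0,0,0],"turn":0,"claw":0.9}]';python3 plan.py
```

```text
clock: 5.03
eef_pos: [0.5462, -0.0442, 0.2635]
eef_rot: [[0.966, -0.26, 0.0], [-0.26, -0.966, 0.0], [0.0, -0.0, -1.0]]
contact_force: [0.4, -0.6, 0.4]
opening: 0.0335
grip_force: 0.1
clock: 5.28
eef_pos: [0.5463, -0.0426, 0.2632]
eef_rot: [[0.966, -0.259, 0.0], [-0.259, -0.966, 0.003], [-0.001, -0.003, -1.0]]
contact_force: [1.7, 4.3, -0.8]
opening: 0.0253
grip_force: 25.0
tcp [ 0.54629566 -0.04261934  0.26323756] tgt [ 0.54605271 -0.04390147  0.26321404] turn 0.0008792208322490058 shift old axes [9.78371538e-05 1.30134399e-03 1.94535061e-05] shift new axes [9.89675063e-05 1.30119140e-03 2.35182212e-05] F [ 1.7483391   4.30203519 -0.83037436] open 0.025325651372388774
```

Gripped: 25.3 mm opening and 25 N. The arm is compliant, at roughly 2.7 N/mm. I'll write a checker that stops the chain of moves when tangential force rises, plus a step table.

```bash
cat > check.py <<'E'
from geo import *
from station import status
import sys
lim=float(sys.argv[1]) if len(sys.argv)>1 else 99
p=np.load("pose.npy");s=status.read_state()
c,sn=np.cos(p[2]),np.sin(p[2]);Rl=np.array([[c,-sn,0],[sn,c,0],[0,0,1]])
d=Rl.T@(s["eef_pos"]-W(p,loc(0,.071,0)+[-.001,0,-.0225]));f=Rl.T@s["contact_force"]
a=np.arctan2(d@RT,d@UP);e=np.cos(a)*UP+np.sin(a)*RT;t=-np.sin(a)*UP+np.cos(a)*RT
print(f"t {s['clock']:.2f} ang {np.degrees(a):.1f} r {1e3*d@e:.1f} axial {1e3*d@AX:.1f} Ft {f@t:.1f} Fr {f@e:.1f} Fa {f@AX:.1f} open {1e3*s['opening']:.1f} grip {s['grip_force']:.0f} qj {s['qpos'].round(0)}",flush=True)
sys.exit(abs(f@t)>lim)
E
python3 check.py; python3 - <<'E'
import numpy as np
g=lambda a:np.array([49.15*np.cos(a),60*np.sin(a),-34.41*np.cos(a)])
for k in range(50,-320,-10): print(k,"->",k-10,(g(np.radians(k-10))-g(np.radians(k))).round(1))
E
```

```text
t 5.28 ang 48.3 r 59.0 axial 0.1 Ft -3.1 Fr -3.4 Fa -1.0 open 25.3 grip 25 qj [-14.   6.  88.   0.  86.  91.]
50 -> 40 [ 6.1 -7.4 -4.2]
40 -> 30 [ 4.9 -8.6 -3.4]
30 -> 20 [ 3.6 -9.5 -2.5]
20 -> 10 [  2.2 -10.1  -1.6]
10 -> 0 [  0.7 -10.4  -0.5]
0 -> -10 [ -0.7 -10.4   0.5]
-10 -> -20 [ -2.2 -10.1   1.6]
-20 -> -30 [-3.6 -9.5  2.5]
-30 -> -40 [-4.9 -8.6  3.4]
-40 -> -50 [-6.1 -7.4  4.2]
-50 -> -60 [-7.  -6.   4.9]
-60 -> -70 [-7.8 -4.4  5.4]
-70 -> -80 [-8.3 -2.7  5.8]
-80 -> -90 [-8.5 -0.9  6. ]
-90 -> -100 [-8.5  0.9  6. ]
-100 -> -110 [-8.3  2.7  5.8]
-110 -> -120 [-7.8  4.4  5.4]
-120 -> -130 [-7.   6.   4.9]
-130 -> -140 [-6.1  7.4  4.2]
-140 -> -150 [-4.9  8.6  3.4]
-150 -> -160 [-3.6  9.5  2.5]
-160 -> -170 [-2.2 10.1  1.6]
-170 -> -180 [-0.7 10.4  0.5]
-180 -> -190 [ 0.7 10.4 -0.5]
-190 -> -200 [ 2.2 10.1 -1.6]
-200 -> -210 [ 3.6  9.5 -2.5]
-210 -> -220 [ 4.9  8.6 -3.4]
-220 -> -230 [ 6.1  7.4 -4.2]
-230 -> -240 [ 7.   6.  -4.9]
-240 -> -250 [ 7.8  4.4 -5.4]
-250 -> -260 [ 8.3  2.7 -5.8]
-260 -> -270 [ 8.5  0.9 -6. ]
-270 -> -280 [ 8.5 -0.9 -6. ]
-280 -> -290 [ 8.3 -2.7 -5.8]
-290 -> -300 [ 7.8 -4.4 -5.4]
-300 -> -310 [ 7.  -6.  -4.9]
-310 -> -320 [ 6.1 -7.4 -4.2]False
```

```bash
P="python3 -m pendant"; C="python3 check.py 11"
python3 -m pendant '[{"xyz":[0.006,-0.0075,-0.004],"turn":0,"claw":0.9}]' >/dev/null && $C && python3 -m pendant '[{"xyz":[0.005,-0.0085,-0.0035],"turn":0,"claw":0.9}]' >/dev/null && $C && python3 -m pendant '[{"xyz":[0.0035,-0.0095,-0.0025],"turn":0,"claw":0.9}]' >/dev/null && $C && python3 -m pendant '[{"xyz":[0.002,-0.01,-0.0015],"turn":0,"claw":0.9}]' >/dev/null && $C
```

```text
t 5.40 ang 41.5 r 59.1 axial 0.1 Ft 4.8 Fr -2.4 Fa 1.3 open 25.5 grip 25 qj [-13.   7.  87.  -0.  87.  92.]False
```

```bash
sed -i 's/sys.exit(\(.*\))$/sys.exit(int(\1))/' check.py; C="python3 check.py 12"
python3 -m pendant '[{"xyz":[0.005,-0.0085,-0.0035],"turn":0,"claw":0.9}]' >/dev/null && $C && python3 -m pendant '[{"xyz":[0.0035,-0.0095,-0.0025],"turn":0,"claw":0.9}]' >/dev/null && $C && python3 -m pendant '[{"xyz":[0.002,-0.01,-0.0015],"turn":0,"claw":0.9}]' >/dev/null && $C
```

```text
t 5.53 ang 30.8 r 59.3 axial 0.1 Ft 4.9 Fr -4.3 Fa 1.2 open 25.3 grip 25 qj [-12.   8.  85.  -0.  87.  93.]
t 5.65 ang 20.8 r 59.5 axial 0.0 Ft 4.6 Fr -4.6 Fa 0.5 open 25.7 grip 25 qj [-11.   8.  84.  -0.  88.  94.]
t 5.78 ang 10.9 r 59.7 axial 0.0 Ft 3.2 Fr -3.2 Fa 0.9 open 25.6 grip 25 qj [-10.   9.  84.  -0.  88.  95.]
```

```bash
C="python3 check.py 12"
python3 -m pendant '[{"xyz":[0.0007,-0.0104,-0.0005],"turn":0,"claw":0.9}]' >/dev/null && $C && python3 -m pendant '[{"xyz":[-0.0007,-0.0104,0.0005],"turn":0,"claw":0.9}]' >/dev/null && $C && python3 -m pendant '[{"xyz":[-0.0022,-0.0101,0.0016],"turn":0,"claw":0.9}]' >/dev/null && $C && python3 -m pendant '[{"xyz":[-0.0036,-0.0095,0.0025],"turn":0,"claw":0.9}]' >/dev/null && $C && python3 -m pendant '[{"xyz":[-0.0049,-0.0086,0.0034],"turn":0,"claw":0.9}]' >/dev/null && $C && python3 -m pendant '[{"xyz":[-0.0061,-0.0074,0.0042],"turn":0,"claw":0.9}]' >/dev/null && $C && python3 -m pendant '[{"xyz":[-0.007,-0.006,0.0049],"turn":0,"claw":0.9}]' >/dev/null && $C && python3 -m pendant '[{"xyz":[-0.0078,-0.0044,0.0054],"turn":0,"claw":0.9}]' >/dev/null && $C && python3 -m pendant '[{"xyz":[-0.0083,-0.0027,0.0058],"turn":0,"claw":0.9}]' >/dev/null && $C && python3 -m pendant '[{"xyz":[-0.0085,-0.0009,0.006],"turn":0,"claw":0.9}]' >/dev/null && $C
```

```text
t 5.90 ang 1.1 r 60.0 axial -0.0 Ft 4.0 Fr -4.2 Fa 0.9 open 25.4 grip 25 qj [-9.  9. 83. -0. 88. 96.]
t 6.03 ang -8.7 r 60.2 axial -0.1 Ft 3.6 Fr -3.8 Fa 1.9 open 25.2 grip 25 qj [-8. 10. 83. -0. 88. 97.]
t 6.15 ang -18.7 r 60.5 axial -0.1 Ft 4.8 Fr -4.1 Fa 2.2 open 25.5 grip 25 qj [-7. 10. 83. -0. 88. 98.]
t 6.28 ang -28.9 r 60.7 axial -0.1 Ft 3.3 Fr -3.5 Fa 0.5 open 25.2 grip 25 qj [-6. 10. 83. -0. 87. 99.]
t 6.40 ang -39.1 r 61.0 axial -0.1 Ft 3.8 Fr -4.4 Fa -0.7 open 25.6 grip 25 qj [ -5.   9.  84.  -0.  87. 100.]
t 6.53 ang -49.3 r 61.2 axial -0.1 Ft 3.5 Fr -3.1 Fa -1.1 open 25.3 grip 25 qj [ -4.   9.  85.  -0.  86. 101.]
t 6.65 ang -59.3 r 61.3 axial -0.1 Ft 3.8 Fr -2.6 Fa -0.4 open 25.3 grip 25 qj [ -3.   9.  86.  -0.  85. 102.]
t 6.78 ang -69.2 r 61.4 axial -0.1 Ft 3.3 Fr -1.8 Fa -3.0 open 25.7 grip 25 qj [ -3.   8.  87.   0.  85. 102.]
t 6.90 ang -70.7 r 61.4 axial -0.4 Ft 25.4 Fr -3.4 Fa 0.8 open 25.3 grip 25 qj [ -2.   7.  88.  -0.  83. 103.]
```

Ft jumped to 25 N at about −70.5°, with the commanded pose leading. That looks like the stop. I'll ease off, then feel it again gently to measure the angle.

```bash
C="python3 check.py"
python3 -m pendant '[{"xyz":[0.0058,0.0019,-0.0041],"turn":0,"claw":0.9}]' >/dev/null; $C; python3 -m pendant '[{"xyz":[0,0,0],"turn":0,"claw":0.9}]' >/dev/null; $C; python3 -m pendant '[{"xyz":[0.0115,0.006,-0.008],"turn":0,"claw":0.9},{"xyz":[0,0,0],"turn":0,"claw":0.9}]' >/dev/null; $C; for i in 1; do python3 -m pendant '[{"xyz":[-0.0040,-0.0019,0.0028],"turn":0,"claw":0.9}]' >/dev/null; $C; done;  python3 -m pendant '[{"xyz":[-0.0040,-0.0019,0.0028],"turn":0,"claw":0.9}]' >/dev/null; $C;  python3 -m pendant '[{"xyz":[-0.0040,-0.0014,0.0028],"turn":0,"claw":0.9}]' >/dev/null; $C; python3 -m pendant '[{"xyz":[0,0,0],"turn":0,"claw":0.9}]' >/dev/null; $C
```

```text
t 7.03 ang -69.8 r 61.3 axial 0.1 Ft -0.0 Fr -1.6 Fa -5.2 open 25.0 grip 25 qj [ -3.   8.  87.  -0.  84. 102.]
t 7.15 ang -70.1 r 61.3 axial 0.0 Ft 6.7 Fr -2.1 Fa -1.3 open 25.2 grip 25 qj [ -3.   8.  87.  -0.  84. 102.]
t 7.40 ang -59.0 r 60.9 axial 0.1 Ft -2.1 Fr -0.7 Fa -0.3 open 25.0 grip 25 qj [ -4.   9.  85.   0.  86. 101.]
t 7.53 ang -61.4 r 60.9 axial 0.0 Ft 3.5 Fr 1.5 Fa -1.5 open 25.3 grip 25 qj [ -3.   9.  86.  -0.  85. 102.]
t 7.65 ang -66.4 r 61.0 axial 0.1 Ft 3.9 Fr 3.2 Fa -3.6 open 25.2 grip 25 qj [ -3.   8.  87.   0.  85. 102.]
t 7.78 ang -70.4 r 61.0 axial -0.0 Ft 11.7 Fr 3.4 Fa -0.2 open 24.6 grip 25 qj [ -3.   8.  87.   0.  84. 102.]
t 7.90 ang -70.1 r 61.0 axial 0.1 Ft 5.9 Fr 2.2 Fa -3.2 open 25.4 grip 25 qj [ -3.   8.  87.  -0.  84. 102.]
```

The stop is confirmed twice, rigid at −70.1° (my frame). Next I'll compute 15° clockwise steps from the commanded −72°.

```bash
python3 - <<'E'
import numpy as np
g=lambda a:np.array([49.15*np.cos(a),60*np.sin(a),-34.41*np.cos(a)])
q=[g(np.radians(-72+15*k)).round(1) for k in range(25)]
for c in range(3): print("["+",".join('{"xyz":[%.4f,%.4f,%.4f],"turn":0,"claw":0.9}'%tuple((q[k+1]-q[k])/1e3) for k in range(8*c,8*c+8))+"]")
from station import imaging
import cv2
cv2.imwrite("pics/stop.png",imaging.get_image("scene")["frame"])
E
```

```text
[{"xyz":[0.0116,0.0068,-0.0081],"turn":0,"claw":0.9},{"xyz":[0.0097,0.0102,-0.0069],"turn":0,"claw":0.9},{"xyz":[0.0073,0.0129,-0.0051],"turn":0,"claw":0.9},{"xyz":[0.0043,0.0147,-0.0030],"turn":0,"claw":0.9},{"xyz":[0.0010,0.0156,-0.0007],"turn":0,"claw":0.9},{"xyz":[-0.0024,0.0154,0.0017],"turn":0,"claw":0.9},{"xyz":[-0.0055,0.0142,0.0038],"turn":0,"claw":0.9},{"xyz":[-0.0083,0.0119,0.0059],"turn":0,"claw":0.9}]
[{"xyz":[-0.0106,0.0089,0.0074],"turn":0,"claw":0.9},{"xyz":[-0.0121,0.0052,0.0084],"turn":0,"claw":0.9},{"xyz":[-0.0128,0.0012,0.0090],"turn":0,"claw":0.9},{"xyz":[-0.0126,-0.0028,0.0088],"turn":0,"claw":0.9},{"xyz":[-0.0116,-0.0068,0.0081],"turn":0,"claw":0.9},{"xyz":[-0.0097,-0.0102,0.0069],"turn":0,"claw":0.9},{"xyz":[-0.0073,-0.0129,0.0051],"turn":0,"claw":0.9},{"xyz":[-0.0043,-0.0147,0.0030],"turn":0,"claw":0.9}]
[{"xyz":[-0.0010,-0.0156,0.0007],"turn":0,"claw":0.9},{"xyz":[0.0024,-0.0154,-0.0017],"turn":0,"claw":0.9},{"xyz":[0.0055,-0.0142,-0.0038],"turn":0,"claw":0.9},{"xyz":[0.0083,-0.0119,-0.0059],"turn":0,"claw":0.9},{"xyz":[0.0106,-0.0089,-0.0074],"turn":0,"claw":0.9},{"xyz":[0.0121,-0.0052,-0.0084],"turn":0,"claw":0.9},{"xyz":[0.0128,-0.0012,-0.0090],"turn":0,"claw":0.9},{"xyz":[0.0126,0.0028,-0.0088],"turn":0,"claw":0.9}]
```

```bash
C="python3 check.py 15"
python3 -m pendant '[{"xyz":[0.0116,0.0068,-0.0081],"turn":0,"claw":0.9},{"xyz":[0.0097,0.0102,-0.0069],"turn":0,"claw":0.9},{"xyz":[0.0073,0.0129,-0.0051],"turn":0,"claw":0.9},{"xyz":[0.0043,0.0147,-0.0030],"turn":0,"claw":0.9}]' >/dev/null; $C && python3 -m pendant '[{"xyz":[0.0010,0.0156,-0.0007],"turn":0,"claw":0.9},{"xyz":[-0.0024,0.0154,0.0017],"turn":0,"claw":0.9},{"xyz":[-0.0055,0.0142,0.0038],"turn":0,"claw":0.9},{"xyz":[-0.0083,0.0119,0.0059],"turn":0,"claw":0.9}]' >/dev/null; $C
```

```text
t 8.45 ang -14.2 r 59.6 axial 0.2 Ft -3.9 Fr 1.6 Fa -3.4 open 25.0 grip 25 qj [-8.  9. 83.  0. 87. 97.]
t 8.95 ang 49.2 r 58.5 axial 0.3 Ft -3.9 Fr -5.1 Fa -2.3 open 25.2 grip 25 qj [-14.   6.  88.   0.  86.  91.]
```

```bash
C="python3 check.py 15"
python3 -m pendant '[{"xyz":[-0.0106,0.0089,0.0074],"turn":0,"claw":0.9},{"xyz":[-0.0121,0.0052,0.0084],"turn":0,"claw":0.9},{"xyz":[-0.0128,0.0012,0.0090],"turn":0,"claw":0.9},{"xyz":[-0.0126,-0.0028,0.0088],"turn":0,"claw":0.9}]' >/dev/null; $C && python3 -m pendant '[{"xyz":[-0.0116,-0.0068,0.0081],"turn":0,"claw":0.9},{"xyz":[-0.0097,-0.0102,0.0069],"turn":0,"claw":0.9},{"xyz":[-0.0073,-0.0129,0.0051],"turn":0,"claw":0.9},{"xyz":[-0.0043,-0.0147,0.0030],"turn":0,"claw":0.9}]' >/dev/null; $C && python3 -m pendant '[{"xyz":[-0.0010,-0.0156,0.0007],"turn":0,"claw":0.9},{"xyz":[0.0024,-0.0154,-0.0017],"turn":0,"claw":0.9},{"xyz":[0.0055,-0.0142,-0.0038],"turn":0,"claw":0.9},{"xyz":[0.0083,-0.0119,-0.0059],"turn":0,"claw":0.9}]' >/dev/null; $C && python3 -m pendant '[{"xyz":[0.0106,-0.0089,-0.0074],"turn":0,"claw":0.9},{"xyz":[0.0121,-0.0052,-0.0084],"turn":0,"claw":0.9},{"xyz":[0.0128,-0.0012,-0.0090],"turn":0,"claw":0.9},{"xyz":[0.0126,0.0028,-0.0088],"turn":0,"claw":0.9}]' >/dev/null; $C
```

```text
t 9.45 ang 108.3 r 59.1 axial 0.2 Ft -3.5 Fr -9.4 Fa -2.0 open 25.3 grip 25 qj [-15.   1.  97.   0.  81.  90.]
t 9.95 ang 165.8 r 60.5 axial 0.1 Ft -3.8 Fr -4.5 Fa -2.1 open 25.1 grip 25 qj [ -9.  -1. 102.  -0.  79.  96.]
t 10.45 ang -134.8 r 61.7 axial 0.2 Ft -5.8 Fr -1.5 Fa -2.7 open 25.1 grip 25 qj [ -3.   3.  97.  -0.  80. 102.]
t 10.95 ang -75.3 r 61.3 axial 0.2 Ft -5.6 Fr 1.0 Fa -1.4 open 25.4 grip 25 qj [ -3.   8.  87.   0.  85. 102.]
```

One turn is done, ending at −75.3° (a small lag, not an overrun). I'll do the next two turns the same way, with force checks.

```bash
C="python3 check.py 15"
python3 -m pendant '[{"xyz":[0.0116,0.0068,-0.0081],"turn":0,"claw":0.9},{"xyz":[0.0097,0.0102,-0.0069],"turn":0,"claw":0.9},{"xyz":[0.0073,0.0129,-0.0051],"turn":0,"claw":0.9},{"xyz":[0.0043,0.0147,-0.0030],"turn":0,"claw":0.9}]' >/dev/null; $C && python3 -m pendant '[{"xyz":[0.0010,0.0156,-0.0007],"turn":0,"claw":0.9},{"xyz":[-0.0024,0.0154,0.0017],"turn":0,"claw":0.9},{"xyz":[-0.0055,0.0142,0.0038],"turn":0,"claw":0.9},{"xyz":[-0.0083,0.0119,0.0059],"turn":0,"claw":0.9}]' >/dev/null; $C && python3 -m pendant '[{"xyz":[-0.0106,0.0089,0.0074],"turn":0,"claw":0.9},{"xyz":[-0.0121,0.0052,0.0084],"turn":0,"claw":0.9},{"xyz":[-0.0128,0.0012,0.0090],"turn":0,"claw":0.9},{"xyz":[-0.0126,-0.0028,0.0088],"turn":0,"claw":0.9}]' >/dev/null; $C && python3 -m pendant '[{"xyz":[-0.0116,-0.0068,0.0081],"turn":0,"claw":0.9},{"xyz":[-0.0097,-0.0102,0.0069],"turn":0,"claw":0.9},{"xyz":[-0.0073,-0.0129,0.0051],"turn":0,"claw":0.9},{"xyz":[-0.0043,-0.0147,0.0030],"turn":0,"claw":0.9}]' >/dev/null; $C && python3 -m pendant '[{"xyz":[-0.0010,-0.0156,0.0007],"turn":0,"claw":0.9},{"xyz":[0.0024,-0.0154,-0.0017],"turn":0,"claw":0.9},{"xyz":[0.0055,-0.0142,-0.0038],"turn":0,"claw":0.9},{"xyz":[0.0083,-0.0119,-0.0059],"turn":0,"claw":0.9}]' >/dev/null; $C && python3 -m pendant '[{"xyz":[0.0106,-0.0089,-0.0074],"turn":0,"claw":0.9},{"xyz":[0.0121,-0.0052,-0.0084],"turn":0,"claw":0.9},{"xyz":[0.0128,-0.0012,-0.0090],"turn":0,"claw":0.9},{"xyz":[0.0126,0.0028,-0.0088],"turn":0,"claw":0.9}]' >/dev/null; $C
```

```text
t 11.45 ang -11.7 r 59.7 axial 0.2 Ft -5.1 Fr -2.2 Fa -3.3 open 24.9 grip 25 qj [-8.  9. 83.  0. 87. 97.]
t 11.95 ang 49.6 r 58.8 axial 0.3 Ft -3.8 Fr -9.1 Fa -2.4 open 25.0 grip 25 qj [-14.   6.  88.   0.  86.  91.]
t 12.45 ang 105.9 r 59.1 axial 0.2 Ft -3.6 Fr -9.1 Fa -3.4 open 25.0 grip 25 qj [-15.   1.  97.   0.  81.  90.]
t 12.95 ang 165.6 r 60.5 axial 0.2 Ft -4.5 Fr -2.6 Fa -1.6 open 25.1 grip 25 qj [ -9.  -1. 102.  -0.  79.  96.]
t 13.45 ang -133.7 r 61.7 axial 0.1 Ft -4.4 Fr -2.3 Fa -2.0 open 25.1 grip 25 qj [ -3.   3.  97.  -0.  80. 102.]
t 13.95 ang -75.6 r 61.3 axial 0.1 Ft -5.3 Fr -1.5 Fa -1.7 open 25.2 grip 25 qj [ -3.   8.  87.   0.  85. 102.]
```

Two turns are done. Now the third.

```bash
C="python3 check.py 15"
python3 -m pendant '[{"xyz":[0.0116,0.0068,-0.0081],"turn":0,"claw":0.9},{"xyz":[0.0097,0.0102,-0.0069],"turn":0,"claw":0.9},{"xyz":[0.0073,0.0129,-0.0051],"turn":0,"claw":0.9},{"xyz":[0.0043,0.0147,-0.0030],"turn":0,"claw":0.9}]' >/dev/null; $C && python3 -m pendant '[{"xyz":[0.0010,0.0156,-0.0007],"turn":0,"claw":0.9},{"xyz":[-0.0024,0.0154,0.0017],"turn":0,"claw":0.9},{"xyz":[-0.0055,0.0142,0.0038],"turn":0,"claw":0.9},{"xyz":[-0.0083,0.0119,0.0059],"turn":0,"claw":0.9}]' >/dev/null; $C && python3 -m pendant '[{"xyz":[-0.0106,0.0089,0.0074],"turn":0,"claw":0.9},{"xyz":[-0.0121,0.0052,0.0084],"turn":0,"claw":0.9},{"xyz":[-0.0128,0.0012,0.0090],"turn":0,"claw":0.9},{"xyz":[-0.0126,-0.0028,0.0088],"turn":0,"claw":0.9}]' >/dev/null; $C && python3 -m pendant '[{"xyz":[-0.0116,-0.0068,0.0081],"turn":0,"claw":0.9},{"xyz":[-0.0097,-0.0102,0.0069],"turn":0,"claw":0.9},{"xyz":[-0.0073,-0.0129,0.0051],"turn":0,"claw":0.9},{"xyz":[-0.0043,-0.0147,0.0030],"turn":0,"claw":0.9}]' >/dev/null; $C && python3 -m pendant '[{"xyz":[-0.0010,-0.0156,0.0007],"turn":0,"claw":0.9},{"xyz":[0.0024,-0.0154,-0.0017],"turn":0,"claw":0.9},{"xyz":[0.0055,-0.0142,-0.0038],"turn":0,"claw":0.9},{"xyz":[0.0083,-0.0119,-0.0059],"turn":0,"claw":0.9}]' >/dev/null; $C && python3 -m pendant '[{"xyz":[0.0106,-0.0089,-0.0074],"turn":0,"claw":0.9},{"xyz":[0.0121,-0.0052,-0.0084],"turn":0,"claw":0.9},{"xyz":[0.0128,-0.0012,-0.0090],"turn":0,"claw":0.9},{"xyz":[0.0126,0.0028,-0.0088],"turn":0,"claw":0.9}]' >/dev/null; $C && python3 -m pendant '[{"xyz":[0,0,0],"turn":0,"claw":0.9}]' >/dev/null; $C
```

```text
t 14.45 ang -11.3 r 59.7 axial 0.2 Ft -5.1 Fr -2.9 Fa -2.5 open 25.1 grip 25 qj [-8.  9. 83.  0. 88. 97.]
t 14.95 ang 49.5 r 58.8 axial 0.3 Ft -4.3 Fr -9.9 Fa -3.3 open 25.0 grip 25 qj [-14.   6.  88.   0.  86.  91.]
t 15.45 ang 105.7 r 59.1 axial 0.2 Ft -3.0 Fr -10.3 Fa -3.5 open 25.3 grip 25 qj [-15.   1.  97.   0.  81.  90.]
t 15.95 ang 165.6 r 60.4 axial 0.2 Ft -4.8 Fr -2.0 Fa -1.5 open 24.9 grip 25 qj [ -9.  -1. 102.  -0.  79.  96.]
t 16.45 ang -133.5 r 61.7 axial 0.1 Ft -5.4 Fr -2.6 Fa -2.2 open 25.1 grip 25 qj [ -3.   3.  97.  -0.  80. 102.]
t 16.95 ang -75.5 r 61.4 axial 0.1 Ft -4.4 Fr -0.7 Fa -1.5 open 25.3 grip 25 qj [ -3.   8.  87.   0.  85. 102.]
t 17.07 ang -72.9 r 61.2 axial 0.0 Ft -2.5 Fr 1.8 Fa -0.6 open 25.4 grip 25 qj [ -3.   8.  87.   0.  85. 102.]
```

```bash
C="python3 check.py 15"
python3 -m pendant '[{"xyz":[0.0018,0.0008,-0.0013],"turn":0,"claw":0.9},{"xyz":[0,0,0],"turn":0,"claw":0.9}]' >/dev/null; $C;python3 -m pendant '[{"xyz":[0,0,0],"turn":0,"claw":0.9}]' >/dev/null; $C
```

```text
t 17.32 ang -71.4 r 61.0 axial 0.2 Ft -3.8 Fr 4.7 Fa -3.1 open 25.0 grip 25 qj [ -3.   8.  87.   0.  85. 102.]
t 17.45 ang -71.3 r 61.0 axial 0.2 Ft -3.8 Fr 5.6 Fa -2.5 open 25.2 grip 25 qj [ -3.   8.  87.   0.  85. 102.]
```

```bash
C="python3 check.py 15"
python3 -m pendant '[{"xyz":[0.0011,0.0006,-0.0008],"turn":0,"claw":0.9},{"xyz":[0,0,0],"turn":0,"claw":0.9},{"xyz":[0,0,0],"turn":0,"claw":0.9}]' >/dev/null; $C; python3 - <<'E'
from station import imaging
import cv2,numpy as np
f=imaging.get_image("scene")["frame"];cv2.imwrite("pics/end.png",f);g=cv2.imread("pics/stop.png")
cv2.imwrite("pics/e.png",cv2.resize(np.hstack([i[170:270,210:310] for i in(g,f)]),(800,400),interpolation=3))
E
```

```text
t 17.82 ang -69.7 r 61.0 axial 0.2 Ft -3.4 Fr 4.5 Fa -3.7 open 25.2 grip 25 qj [ -3.   8.  87.   0.  85. 102.]
```

View pics/e.png

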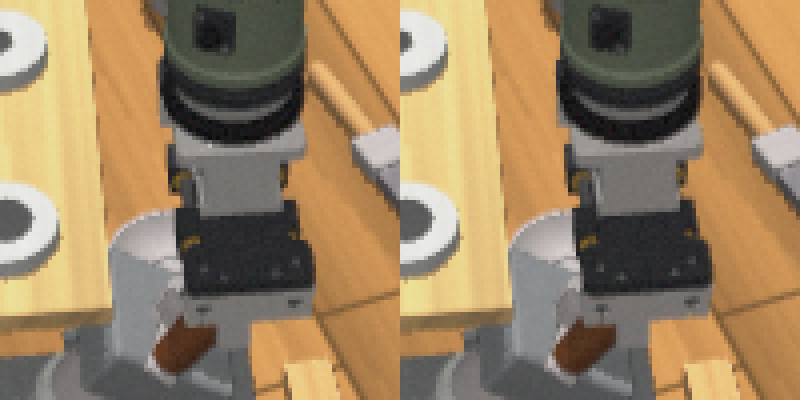

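The right half (now) matches the left half (at the stop): the handle is at (185,345) against (585,345), i.e. the same place after the 400 px offset, and the angle is −69.7° against −69.9°. I'll relieve the residual load and release.

```bash
C="python3 check.py"
python3 -m pendant '[{"xyz":[-0.0006,-0.0018,0.0004],"turn":0,"claw":0.9},{"xyz":[0,0,0],"turn":0,"claw":0.9}]' >/dev/null; $C; python3 -m pendant '[{"xyz":[0,0,0],"turn":0,"claw":0.6},{"xyz":[0,0,0],"turn":0,"claw":0.5},{"xyz":[0,0,0],"turn":0,"claw":0.5}]' >/dev/null; $C;
```

```text
t 18.12 ang -69.8 r 61.1 axial 0.1 Ft -1.3 Fr 3.4 Fa -4.7 open 25.0 grip 25 qj [ -3.   8.  87.   0.  85. 102.]
t 18.50 ang -69.9 r 60.3 axial 0.5 Ft 0.7 Fr 0.2 Fa 0.9 open 46.8 grip 0 qj [ -3.   8.  87.  -0.  85. 102.]
```

```bash
python3 -m pendant '[{"xyz":[0,0,-0.02],"turn":0,"claw":0.5},{"xyz":[0,0,-0.04],"turn":0,"claw":0.5},{"xyz":[0,0,-0.05],"turn":0,"claw":0.5},{"xyz":[-0.03,0,-0.04],"turn":0,"claw":0.5},{"xyz":[-0.05,0,0],"turn":0,"claw":0.5},{"xyz":[-0.04,0,0],"turn":0,"claw":0.5},{"xyz":[0,0,0],"turn":0,"claw":0.5}]'
cat > q.py <<'E'
from geo import *
from station import imaging
import cv2
p=np.load("pose.npy");f=imaging.get_image("scene");g=f["frame"].copy()
c=lambda X:proj(f["mtx"],f["camera_from_world"],W(p,X))
k=5;A=cv2.resize(g[180:290,200:320],None,fx=k,fy=k,interpolation=3)
for th,col in((-70,(0,255,0)),(-60,(0,0,255)),(-80,(255,0,0))):
    for o in(.011,.071):
        u=(c(loc(np.radians(th),o))-[200,180]+.5)*k;cv2.circle(A,tuple(int(v) for v in u),4,col,-1)
cv2.imwrite("pics/f.png",A)
E
python3 q.py
```

```text
clock: 19.38
eef_pos: [0.4401, 0.0907, 0.4038]
eef_rot: [[0.966, -0.259, 0.002], [-0.259, -0.966, -0.0], [0.002, -0.0, -1.0]]
contact_force: [0.5, 0.0, 0.3]
opening: 0.0471
grip_force: 0.0
```

View pics/f.png

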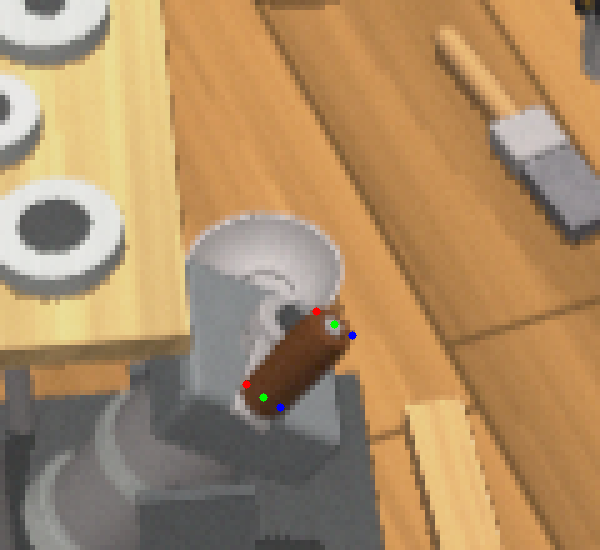

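The picture shows the released handle lying on the green −70° markers at (335,325) and (263,397). The dish, batten and brush are untouched and the arm is clear, so I'll hand in.

```bash
python3 -c "
from station import finish_job
print(finish_job())"
```

```text
the job is handed in; nothing more can be done
None
```

The job is handed in: I wound the crank back to its stop (felt twice, at about −70°), gave it three clockwise turns to within about half a degree of that point, and let go at about 19 s of the 69 s allowed, with nothing else on the bench seen to move.

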